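Load a filter holder on the microscope stage and hold it on its stop

TASK

Load the filter holder with the blue tab on the microscope stage: take it from the green mat (the tab is its handle), keep it level, lay it flat between the guide rails of the stage's carrier without dropping it, and slide it in against the sprung plunger until it sits fully home on both steel stop pads. Finish still holding it pressed there, firmly but without forcing it, so that I can turn the clamps over it: if you let go, the plunger pushes it back out. Leave the orange holder and everything else on the bench where it is.

Things in the scene. Friction and masses are not known exactly. Their poses are not given: they have to be found in the camera images.
- blue_holder: the filter holder to load (loose, about 140 g): flat aluminium frame 76 mm long (its x), 56 mm wide (y), 10 mm thick, a round white filter in a black ring on top, an upright blue grip tab at its rear (-x) end. Origin: centre of the underside of the 76 x 56 frame; +x points from the tab to the leading edge, 38 mm from the origin; z up. Starts flat on the mat, tab roughly towards the robot.
- blue_grip (a point): centre (half-way up) of the blue grip tab: 51 mm behind the holder's origin (-x) and 14 mm above the holder's underside. The tab is 26 mm long (x), 14 mm wide (y: grip across this) and 28 mm tall, its foot level with the frame's underside; nothing stands beside it. Axes as the holder's.
- orange_holder: a second holder, the same but with an orange tab, about 12 cm away on the mat; to be left alone. Origin and axes as for the blue holder.
- stage: microscope with a black long-travel stage (fixed), its carrier run out to the loading position, clear of the lens. Origin: on the table under the centre of the seated holder; +x = direction in which the holder is pushed home (roughly away from the robot), z up. Lens and column stand 280 mm to its -y side, up to 480 mm high. Grey carrier floor: 70 mm above the table, x -107 to +97, y +-75 mm.
- lens (a point): lower face of the white ring light around the microscope's lens, 84 mm diameter, 182 mm above the table and 280 mm to the -y side of the stage's origin; keep the arm clear of the microscope. Axes as the stage's.
- seat (a point): centre of the seated holder's underside, on the carrier floor (70 mm above the table); axes as the stage's. Two aluminium guide rails 7 mm high run along x from -60 to +38 mm, 59 mm apart inside (1.5 mm free each side of the holder), and flare outwards from -60 to -88 mm. Turned-back clamps stand outside the rails: x -7 to +31 mm, |y| 47 to 65 mm, up to 24 mm high.
- home (a point): where the centre of the blue tab (point blue_grip) is when the holder is fully home: 51 mm behind (-x) the stage's origin, 84 mm above the table. Axes as the stage's: push along +x. The holder must be laid down flat with its tab at least 20 mm short of this (towards -x) to clear the plunger.
- plunger_tip (a point): rest position of the plunger's rounded brass nose (fixed point, does not move with it): 8 mm diameter, on the centre line, 5.5 mm above the carrier floor, 11.5 mm in front of the stop pads.
- plunger (a joint): how far the sprung plunger is pushed in (m): 0 at rest, about 0.0112 when the holder is fully home. It pushes back with about 4 N at rest, rising to about 9 N at home.
- stop_bar: black bar across the end of the carrier, with two steel stop pads 38 mm apart, one each side of the plunger; their faces are 38 mm in +x from the stage's origin. The holder's leading edge meets both when home. A push on the holder of 14 to 25 N in all is right; above 45 N on the pads is forcing it. Its origin is the stage's origin.
- mat: green silicone mat under the holders (fixed), 240 x 270 x 3 mm; origin at the centre of its underside.
- dish: closed petri dish, 60 mm diameter, 16 mm high, beyond the mat; leave alone. Origin at the underside.
- objective: spare black objective lens, 38 mm diameter, 52 mm high, standing beyond the mat; leave alone. Origin at the underside.
- tweezers: steel tweezers, 125 mm long, lying along the far edge of the mat; leave alone. Origin at the middle of the underside.
- blower: black rubber dust blower, 54 mm diameter, 105 mm high, to the left of the mat; leave alone. Origin at the underside.
Things that resemble listed ones, but are neither listed nor needed, are in the scene too. Leave any purple or yellow look-alike of the blue_holder alone.

How it is judged:
By the outcome, as a careful person would: the job done as asked, in the order asked, and still so for the second after the job is handed in, while the arm keeps its last pose, push and grip.
It also fails if it takes over 48 s, if anything falls off the work surface, if the arm or the gripper's body presses on something with over 40 N, if the wrist force passes 120 N, or if a joint passes its speed limit or range.

ROBOT

A 6-joint arm with a two-finger parallel gripper is mounted at the origin on the work surface. World frame = base frame: x ahead of the robot, y to its left, z up, the work surface at z = 0. Lengths are in m, angles in degrees, forces in N, time in s.
With the tool pointing down it reaches from about 0.275 to 1 m from the base axis. Payload 8.4 kg.
Tool frame: the origin (TCP) lies on the centre line of the jaws, within the pads' length; the fingertips stand 8 mm ahead of it and the grasp point (between the pads) lies 11 mm behind it; z points along the fingers, y is the line along which they close (so a half turn about z gives the same grasp; the last joint's range is limited). The gripper opens to 85 mm and grips with 20 to 120 N. Pads are 22 mm wide; open, the fingers measure 114 mm over their backs; the gripper's body (76 mm by 85 mm) begins 54 mm behind the grasp point. The pads swing forward as they close: fully open they stand 13 mm farther back than shut.
Start: joints at [74.061, 20.225, 93.587, -0, 66.188, -0.138], TCP at [0.17, 0.601, 0.239] pointing down, gripper open.
Joint ranges: [-150.9, 150.9], [-52.94, 120.26], [3.33, 152.33], [-74.26, 254.26], [0, 154.13], [-172.89, 172.89]. Speed limits (degrees/s): [127.2, 127.2, 159.86, 180, 180, 180].

INTERFACE

Orientations are given as a 3x3 rotation matrix whose columns are the frame's x, y, z axes.
In Python, from cell import env gives the robot as it stands.
- The arm moves only by the tool carry_out, never from a script. Its arguments are lists of equal length, an entry for each row: "dp": the shift along the tool's x, y, z in cm, a list of three; "spin": the turn about the tool's z in degrees. In form: {"dp": [[x, y, z], ...], "spin": [spin, ...]}. A call has 1 to 10 rows; each row is the pose to reach, as a shift and turn from the pose commanded when the call began, along the tool's axes at that moment; what a row does not reach only later rows make up. A row lasts 1/10 s, in which the tool goes at most 50 mm and 8.59 degrees, less where a joint would pass 70% of its speed; a pose out of reach is approached as far as the arm can. A call with a gripper value outside its range is refused whole. "grip" is the closure in counts, from 0 (fully open) to 255 (shut), set as the call begins (left out, the last holds). The fingers move at their own pace and stop on an object; "squeeze" is the grip in N (left out, the last holds). Time passes only in rows, so rows that repeat a pose let the fingers close. It gives the time, the measured TCP pose, the force, the opening and the grip force at its end, in the units of the state.
- env.sense(): the state, without advancing time (a new reading comes with each control period).
- env.capture(name): name is "scene" or "side" or "wrist"; returns the picture (400x640x3 uint8, red, green, blue); there is no depth.
- env.calibration(name): a dict with "fx", "fy", "cx", "cy" (pixels), "extrinsics" (4x4, takes a point from world to camera coordinates). Camera axes: x right, y down, z forward; pixel columns grow to the right and rows downward; lengths in m; the calibration is good to about 2 mm. A picture is of the moment at which its call begins: read the wrist's pose just before it. calibration takes no time and is no camera call; for the wrist camera it gives the pose at the moment of the call.
- env.close_job(): hands the job in; it is judged then, once.
Trained networks look in the newest picture that a camera, given by its name, has taken for a name from the list of things; names that differ only in an ending like _2 or _b are one class to them, and where a whole thing is asked for, a point or a joint stands for the part that bears it (a point fixed in the world has none). Each returns a list of dicts, best first, with "confidence" (0 to 1); they miss things now and then, are a little off and sometimes report something else, mostly with a low value. They report only what shows in the picture. A call takes as long as a camera call. They do not tell look-alikes from the thing itself.
- env.look_for(query, camera): "at" ([row, column] in pixels, amid what is visible of it).
The state is a dict: "time_s": time; "qpos": joint angles; "joint_vel": joint speeds; "joint_torque": joint torques, N m; "ee_pos": TCP position; "tcp_rot": TCP orientation; "wrist_force": force on the tool from outside, world axes, zero at the start; "moment": the same for the moment, N m; "width": finger opening in m; "grasp_force": force on a finger pad.
Only numpy, scipy, OpenCV 4.12 (cv2) and the standard library are available. Lean on these libraries where they do the work, as an engineer would, in place of code of your own. Each camera call takes 0.05 s, during which the arm holds its last target. There are 200 camera calls.

## Working session

There is one attempt and no reset: what is moved stays moved. The work goes in short steps, Python scripts to look and compute and a tool call to move; the robot and the scene stay as the last step left them, time stands still between calls to the robot, and variables do not carry over. Pictures are saved under pics/ and viewed, at most 10 in all, crops included, and the job is handed in when it is done.

Besides the shell and the picture viewer there is one more tool, called after "Call:" by a JSON object that holds its "fn" and its "kwargs", one argument or row to a line. carry_out: Moves the arm, as the interface text tells. Its arguments: {"type":"object","properties":{"dp":{"type":"array","items":{"type":"array","items":{"type":"number"}}},"spin":{"type":"array","items":{"type":"number"}},"grip":{"type":"number"},"squeeze":{"type":"number"}},"required":["dp","spin"]}

```bash
mkdir -p pics; ls
cat > h.py <<'E'
import numpy as np, cv2
from cell import env
def snap(n,f=None):
    im=env.capture(n)
    if f: cv2.imwrite('pics/'+f,cv2.cvtColor(np.asarray(im),cv2.COLOR_RGB2BGR))
    return np.asarray(im)
def ray(c,rc):
    E=np.array(c["extrinsics"]);R=E[:3,:3];t=E[:3,3]
    d=R.T@np.array([(rc[1]-c["cx"])/c["fx"],(rc[0]-c["cy"])/c["fy"],1]);return -R.T@t,d
def onz(c,rc,z):
    o,d=ray(c,rc);return o+d*(z-o[2])/d[2]
def proj(c,p):
    E=np.array(c["extrinsics"]);q=E[:3,:3]@np.array(p)+E[:3,3]
    return np.array([c["cy"]+c["fy"]*q[1]/q[2],c["cx"]+c["fx"]*q[0]/q[2]])
def tri(c1,a,c2,b):
    o1,d1=ray(c1,a);o2,d2=ray(c2,b)
    s=np.linalg.lstsq(np.c_[d1,-d2],o2-o1,rcond=None)[0]
    p,q=o1+s[0]*d1,o2+s[1]*d2;return (p+q)/2,np.linalg.norm(p-q)
E
python3 - <<'E'
from h import *
ims=[]
for n in("scene","side","wrist"):
    im=snap(n,n+'0.png');c=env.calibration(n);E=np.array(c["extrinsics"])
    print(n,c["fx"],(-E[:3,:3].T@E[:3,3]).round(3),E[2,:3].round(2))
    for q in("blue_holder","blue_grip","orange_holder","stop_bar","lens","seat","plunger_tip"):
        print(q,[(np.round(r["at"]).tolist(),round(r["confidence"],2)) for r in env.look_for(q,n)][:4])
s=env.sense();print(s["time_s"],s["ee_pos"],np.round(s["tcp_rot"],3).tolist(),s["width"])
E
```

```text
pics
scene 452.52649150476765 [1.353 0.672 0.88 ] [-0.63 -0.5  -0.59]
blue_holder [([280.0, 474.0], 0.88), ([248.0, 365.0], 0.77), ([213.0, 392.0], 0.63)]
blue_grip [([212.0, 391.0], 0.9), ([250.0, 363.0], 0.88), ([280.0, 473.0], 0.81)]
orange_holder [([267.0, 404.0], 0.73)]
stop_bar [([221.0, 265.0], 0.44)]
lens [([184.0, 215.0], 0.75)]
seat [([185.0, 215.0], 0.9), ([296.0, 312.0], 0.57), ([248.0, 361.0], 0.55)]
plunger_tip [([184.0, 212.0], 0.86)]
side 412.8782683899085 [ 0.275 -0.599  0.894] [ 0.25  0.63 -0.74]
blue_holder [([240.0, 233.0], 0.62), ([154.0, 236.0], 0.6)]
blue_grip [([154.0, 239.0], 0.92), ([239.0, 235.0], 0.84), ([210.0, 301.0], 0.58)]
orange_holder [([178.0, 283.0], 0.82), ([132.0, 283.0], 0.61)]
stop_bar [([238.0, 385.0], 0.47), ([302.0, 434.0], 0.22)]
lens [([300.0, 432.0], 0.71), ([209.0, 299.0], 0.29)]
seat [([300.0, 430.0], 0.61)]
plunger_tip [([303.0, 433.0], 0.7)]
wrist 320.6467625439714 [0.104 0.619 0.374] [ 0.26 -0.07 -0.96]
blue_holder [([342.0, 9.0], 0.7), ([346.0, 244.0], 0.52)]
blue_grip [([342.0, 10.0], 0.72), ([397.0, 144.0], 0.62), ([345.0, 242.0], 0.61)]
orange_holder []
stop_bar []
lens []
seat []
plunger_tip []
1.2 [0.17021716 0.60137552 0.23929966] [[-0.962, 0.272, 0.0], [0.272, 0.962, 0.0], [-0.0, 0.0, -1.0]] 0.08549353796049206
```

View pics/scene0.png

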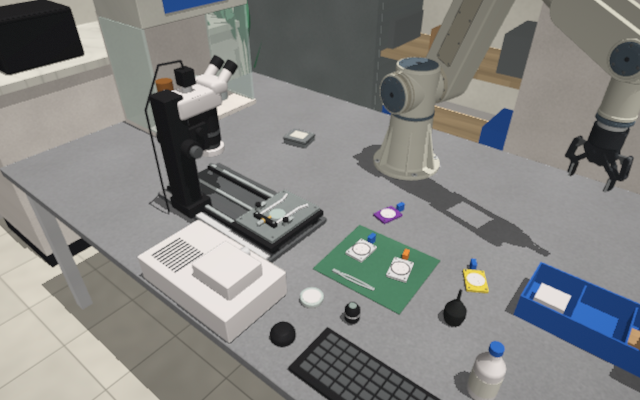

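View pics/side0.png

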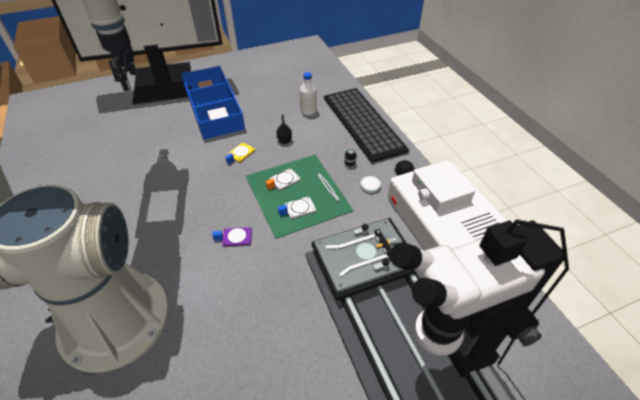

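Both views show three holders with blue tabs. On the green mat there is a silver frame with a blue tab at scene (248,363), side (208,298). Off the mat are the purple frame at scene (213,390), side (236,235), and the yellow frame at scene (280,474), side (153,240). The orange holder is at scene (267,402). I choose the silver-framed one on the mat, and will check it in a crop. The carrier is at scene (215,275), side (255,365).

Run:
```python
from h import *
a=cv2.imread('pics/scene0.png')[175:285,215:425]; b=cv2.imread('pics/side0.png')[185:305,260:430]
a=cv2.resize(a,(800,int(800*110/210)),interpolation=cv2.INTER_CUBIC)[:,:]; 
cv2.imwrite('pics/c1.png',a)
b=cv2.resize(b,(800,565),interpolation=cv2.INTER_CUBIC);cv2.imwrite('pics/c2.png',b)
cs={n:env.calibration(n) for n in("scene","side")}
P={}
for n,w in(("scene",(225,260,340,385)),("side",(195,222,272,322))):
    im=cv2.imread(f'pics/{n}0.png');sub=im[w[0]:w[1],w[2]:w[3]]
    h=cv2.cvtColor(sub,cv2.COLOR_BGR2HSV)
    for k,m in(("tab",(h[...,0]>105)&(h[...,0]<125)&(h[...,1]>140)),("frame",(h[...,1]<50)&(h[...,2]>130))):
        r,c=np.nonzero(m);P[n,k]=np.array([r.mean()+w[0],c.mean()+w[2]]);print(n,k,len(r),P[n,k].round(1))
t,e=tri(cs["scene"],P["scene","tab"],cs["side"],P["side","tab"]);print("tab",t.round(4),e)
f,e=tri(cs["scene"],P["scene","frame"],cs["side"],P["side","frame"]);print("frame",f.round(4),e, [onz(cs[n],P[n,"frame"],.013).round(4) for n in cs],[onz(cs[n],P[n,"tab"],.02).round(4) for n in cs])
```

```text
scene tab 55 [237.9 371.3]
scene frame 734 [240.9 360.2]
side tab 69 [209.7 282.5]
side frame 434 [206.8 300.2]
tab [0.4688 0.1544 0.0188] 0.002704155269617117
frame [0.5139 0.1411 0.0282] 0.005165739309964317 [array([0.4962, 0.1327, 0.013 ]), array([0.5197, 0.1518, 0.013 ])] [array([0.4714, 0.1545, 0.02  ]), array([0.4677, 0.1546, 0.02  ])]
```

View pics/c1.png

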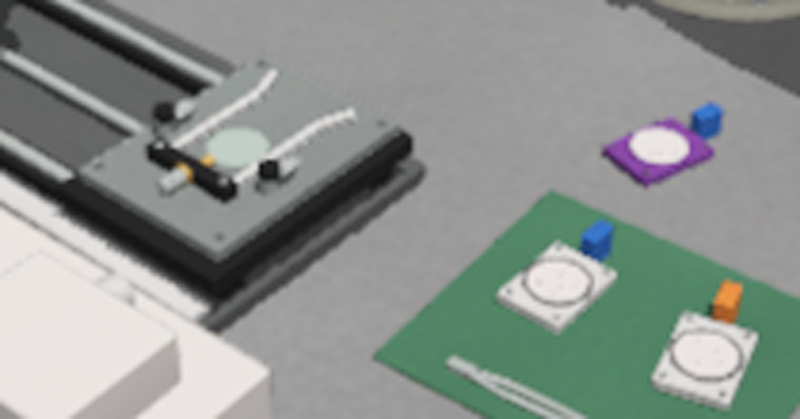

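View pics/c2.png

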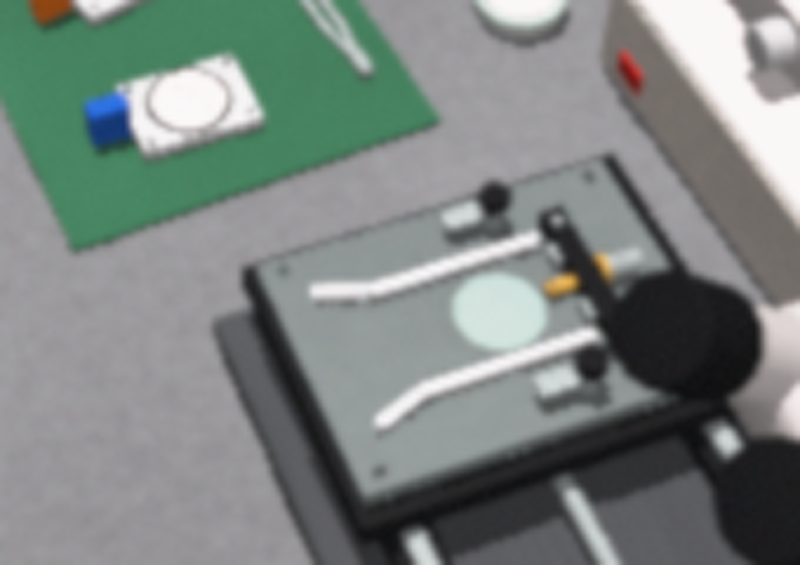

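The crop confirms the choice: a silver frame with a blue tab on the green mat, tab at c1 (598,240) and c2 (108,120), with the orange one beside it. The carrier, rails, brass plunger and stop bar are visible. Next I fit both poses roughly.

```bash
cat >> h.py <<'E'
from scipy.optimize import least_squares
def fit(obs,x0,cams):
    # obs: list (cam, local xyz, (row,col)); pose x,y,yaw
    def T(x,l): c,s=np.cos(x[2]),np.sin(x[2]); return [x[0]+c*l[0]-s*l[1],x[1]+s*l[0]+c*l[1],l[2]]
    f=lambda x:np.concatenate([proj(cams[n],T(x,l))-rc for n,l,rc in obs])
    r=least_squares(f,x0,loss='soft_l1');return r.x,r.fun.reshape(-1,2)
E
python3 - <<'E'
from h import *
cs={n:env.calibration(n) for n in("scene","side")}
A=lambda u,v:np.array([175+v/3.81,215+u/3.81]); B=lambda u,v:np.array([185+v/4.706,260+u/4.706])
S=[("scene",(-.107,-.075,.07),A(258,62)),("scene",(-.107,.075,.07),A(405,133)),("scene",(.097,.075,.07),A(217,260)),("scene",(.097,-.075,.07),A(78,177)),
("side",(-.107,.075,.07),B(250,270)),("side",(-.107,-.075,.07),B(362,500)),("side",(.097,.075,.07),B(605,158)),
("side",(.0265,0,.0755),B(550,288)),("side",(-.088,.043,.077),B(312,290)),("side",(-.088,-.043,.077),B(380,422))]
for z in (0,):
    x,r=fit(S,[.6,-.05,-.3],cs);print("stage",x[:2].round(4),np.degrees(x[2]).round(2));print(r.round(1).tolist())
Z=.013
H=[("scene",(-.038,-.028,Z),A(558,240)),("scene",(-.038,.028,Z),A(617,270)),("scene",(.038,.028,Z),A(560,328)),("scene",(.038,-.028,Z),A(498,290)),
("side",(-.038,.028,Z),B(116,86)),("side",(-.038,-.028,Z),B(150,150)),("side",(.038,.028,Z),B(234,55)),("side",(.038,-.028,Z),B(265,118)),
("scene",(-.051,0,.017),[237.9,371.3]),("side",(-.051,0,.017),[209.7,282.5])]
x,r=fit(H,[.5,.14,-.3],cs);print("holder",x[:2].round(4),np.degrees(x[2]).round(2),"grip",x[0]-.051*np.cos(x[2]),x[1]-.051*np.sin(x[2]));print(r.round(1).tolist())
E
```

```text
stage [ 0.6029 -0.0941] -1.01
[[-2.9, 1.2], [-3.6, -1.2], [-3.0, 0.3], [-2.9, -0.0], [-1.5, 1.6], [-0.9, 1.5], [-0.7, -0.8], [0.1, -0.2], [-0.0, 0.3], [0.1, -0.1]]
holder [0.5211 0.154 ] -1.0 grip 0.47007694557424967 0.15487826479255143
[[-0.3, -0.4], [-0.1, -0.1], [-1.4, -0.5], [-0.1, -0.2], [-0.3, 0.1], [-0.1, -1.0], [-0.7, -0.4], [-0.8, -0.1], [0.5, 0.2], [0.4, 0.8]]
```

```bash
cat >> h.py <<'E'
def go(p,yaw=None):
    """shift in tool axes (cm) and spin to world target p, holder-x yaw (deg)"""
    s=env.sense();R=np.array(s["tcp_rot"]);d=R.T@(np.array(p)-s["ee_pos"])*100
    sp=0 if yaw is None else (np.degrees(np.arctan2(R[1,1],R[0,1]))-90-yaw)
    print("t",round(s["time_s"],2),"pos",np.round(s["ee_pos"],4),"dp",d.round(2),"spin",round(sp,2),"w",round(s["width"],4),"F",np.round(s["wrist_force"],1))
E
python3 -c "
from h import *
go([.470,.155,.15],-1)"
```

```text
t 1.2 pos [0.1702 0.6014 0.2393] dp [-41.   -34.79   8.93] spin -14.8 w 0.0855 F [ 0.2 -0.  -0.3]
```

Call:
{"fn": "carry_out", "kwargs": {
  "dp": [
    [-41,-34.8,2],
    [-41,-34.8,2],
    [-41,-34.8,4],
    [-41,-34.8,6],
    [-41,-34.8,8.9],
    [-41,-34.8,8.9],
    [-41,-34.8,8.9],
    [-41,-34.8,8.9],
    [-41,-34.8,8.9],
    [-41,-34.8,8.9]
  ],
  "spin": [-2,-4,-6,-8,-10,-12,-14.8,-14.8,-14.8,-14.8],
  "grip": 0
}}

```text
time_s: 2.2
ee_pos: [0.4456, 0.1909, 0.1602]
tcp_rot: [[-1.0, 0.017, 0.001], [0.017, 1.0, 0.0], [-0.001, 0.0, -1.0]]
wrist_force: [1.1, 0.7, -0.0]
width: 0.0856
grasp_force: 0.0
```

```bash
python3 -c "
from h import *
go([.470,.155,.15],-1)"
```

```text
t 2.2 pos [0.4456 0.1909 0.1602] dp [-2.5  -3.55  1.03] spin 0.0 w 0.0856 F [ 1.1  0.7 -0. ]
```

Call:
{"fn": "carry_out", "kwargs": {
  "dp": [
    [0,0,0],
    [0,0,0],
    [0,0,0]
  ],
  "spin": [0,0,0]
}}

```text
time_s: 2.5
ee_pos: [0.4444, 0.1933, 0.1605]
tcp_rot: [[-1.0, 0.017, 0.0], [0.017, 1.0, 0.0], [-0.0, 0.0, -1.0]]
wrist_force: [0.4, 1.4, 0.1]
width: 0.0853
grasp_force: 0.0
```

Run:
```python
from h import *
go([.470,.155,.15],-1)
c=env.calibration("wrist");im=snap("wrist","w1.png");print(env.look_for("blue_grip","wrist")[:3])
for l in((-.051,0,.017),(.038,0,.013)): print(proj(c,[.5211+l[0],.154+l[1],l[2]]))
cv2.imwrite('pics/w1b.png',cv2.resize(cv2.imread('pics/w1.png'),(800,500),interpolation=cv2.INTER_CUBIC))
```

```text
t 2.5 pos [0.4444 0.1933 0.1605] dp [-2.63 -3.78  1.05] spin 0.01 w 0.0853 F [0.4 1.4 0.1]
[{'at': [48.5, 237.6], 'confidence': 0.91}, {'at': [153.8, 606.8], 'confidence': 0.73}]
[215.93502374 280.88265029]
[298.85056506 286.10469456]
```

View pics/w1b.png

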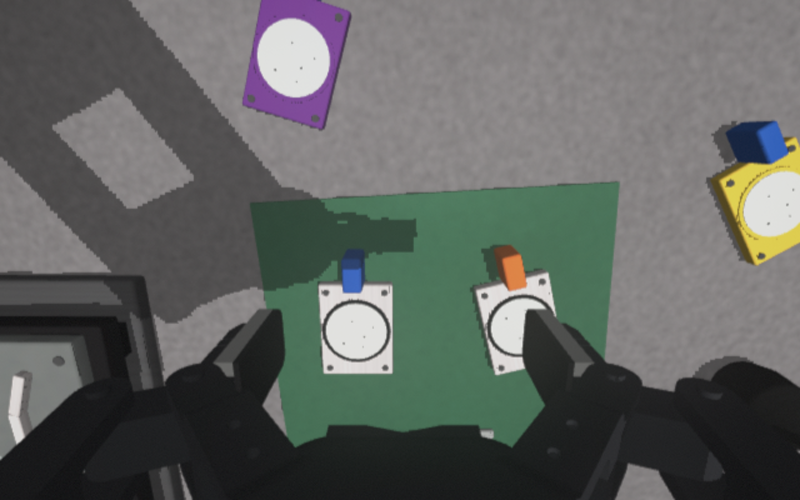

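The wrist view shows the blue tab at about (352,270) and the frame corners at (320,284), (392,283), (324,374) and (393,374) in the enlarged picture. That agrees with the estimate. The orange holder is well to the right.

Run:
```python
from h import *
cs={"wrist":env.calibration("wrist")};Z=.013
A=lambda u,v:np.array([v/1.25,u/1.25])
im=cv2.imread('pics/w1.png');h=cv2.cvtColor(im,cv2.COLOR_BGR2HSV)
m=(h[...,0]>105)&(h[...,0]<125)&(h[...,1]>120);m[:,:265]=0;m[:,300:]=0;m[:195]=0;m[240:]=0
r,c=np.nonzero(m);print("blue",r.min(),r.max(),c.min(),c.max())
H=[("wrist",(-.038,-.028,Z),A(319,284)),("wrist",(-.038,.028,Z),A(392,283)),("wrist",(.038,-.028,Z),A(324,374)),("wrist",(.038,.028,Z),A(393,374))]
x,r=fit(H,[.52,.154,0],cs);print(x[:2].round(4),np.degrees(x[2]).round(2));print(r.round(1).tolist())
g=[x[0]-.053*np.cos(x[2]),x[1]-.053*np.sin(x[2])];print(g)
go(g+[.06],np.degrees(x[2])); go(g+[.014],np.degrees(x[2]))
```

```text
blue 200 233 273 290
[0.5208 0.156 ] -0.82
[[0.3, -0.7], [1.0, 0.5], [-0.6, -0.2], [-0.7, 0.4]]
[np.float64(0.4678354711889207), np.float64(0.15680562421538896)]
t 2.6 pos [0.4442 0.1938 0.1606] dp [-2.42 -3.67 10.06] spin -0.08 w 0.0853 F [-0.8  0.7  0.5]
t 2.6 pos [0.4442 0.1938 0.1606] dp [-2.42 -3.67 14.66] spin -0.08 w 0.0853 F [-0.8  0.7  0.5]
```

Call:
{"fn": "carry_out", "kwargs": {
  "dp": [
    [-2.4,-3.7,3],
    [-2.4,-3.7,7],
    [-2.4,-3.7,10],
    [-2.4,-3.7,12.5],
    [-2.4,-3.7,14],
    [-2.4,-3.7,14.6],
    [-2.4,-3.7,14.6],
    [-2.4,-3.7,14.6]
  ],
  "spin": [0,0,0,0,0,0,0,0],
  "grip": 110
}}

```text
time_s: 3.4
ee_pos: [0.4683, 0.1559, 0.015]
tcp_rot: [[-1.0, 0.016, 0.001], [0.016, 1.0, 0.0], [-0.001, 0.0, -1.0]]
wrist_force: [-0.5, -0.3, -0.1]
width: 0.0487
grasp_force: 0.0
```

Run:
```python
from h import *
go([.4678,.1563,.014],-.9)
im=snap("wrist","w2.png")
cv2.imwrite('pics/w2b.png',cv2.resize(im[100:400,140:500,::-1],(720,600),interpolation=cv2.INTER_CUBIC))
```

```text
t 3.4 pos [0.4683 0.1559 0.015 ] dp [0.05 0.03 0.1 ] spin -0.04 w 0.0487 F [-0.5 -0.3 -0.1]
```

View pics/w2b.png

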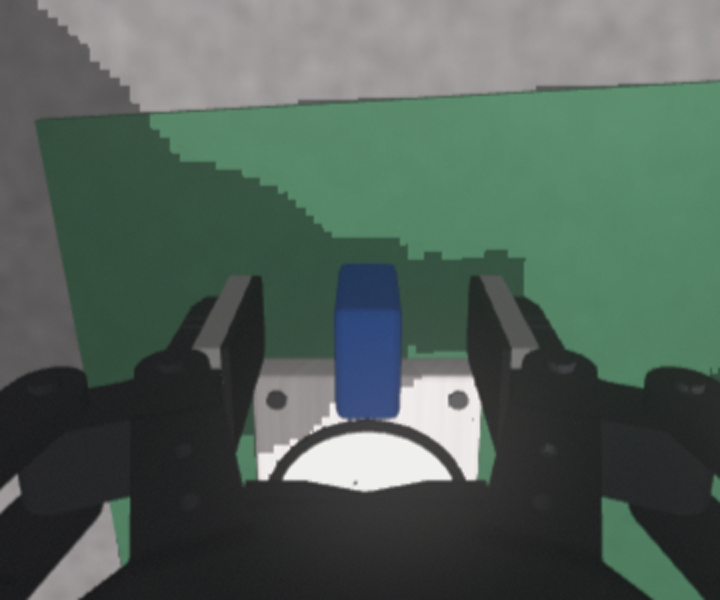

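The blue tab stands centred between the open jaws, tab at (367,340) in the crop and pads at 250 and 485. Closing.

Call:
{"fn": "carry_out", "kwargs": {
  "dp": [
    [0,0,0],
    [0,0,0],
    [0,0,0],
    [0,0,0],
    [0,0,0],
    [0,0,0]
  ],
  "spin": [0,0,0,0,0,0],
  "grip": 255,
  "squeeze": 70
}}

```text
time_s: 4.05
ee_pos: [0.4684, 0.1555, 0.0151]
tcp_rot: [[-1.0, 0.018, 0.001], [0.018, 1.0, 0.001], [-0.001, 0.001, -1.0]]
wrist_force: [-2.1, 1.0, 7.7]
width: 0.0124
grasp_force: 68.7
```

Call:
{"fn": "carry_out", "kwargs": {
  "dp": [
    [0,0,-1],
    [0,0,-3.5],
    [0,0,-7.5],
    [0.5,-3,-11.5],
    [1,-8,-11.5],
    [1.8,-13,-11.5],
    [1.8,-18,-11.5],
    [1.8,-22,-11.5],
    [1.8,-24.2,-11.5],
    [1.8,-24.7,-11.5]
  ],
  "spin": [0,0,0,0,0,0,0,0,0,0]
}}

```text
time_s: 5.05
ee_pos: [0.4454, -0.0936, 0.1299]
tcp_rot: [[-1.0, 0.021, 0.001], [0.021, 1.0, -0.0], [-0.001, -0.0, -1.0]]
wrist_force: [-0.2, 1.3, -2.1]
width: 0.0132
grasp_force: 68.5
```

Call:
{"fn": "carry_out", "kwargs": {
  "dp": [
    [0,0,0],
    [0,0,0],
    [0,0,0]
  ],
  "spin": [0,0,0]
}}

```text
time_s: 5.35
ee_pos: [0.4456, -0.0904, 0.1293]
tcp_rot: [[-1.0, 0.016, -0.0], [0.016, 1.0, 0.0], [0.0, 0.0, -1.0]]
wrist_force: [-0.5, -0.7, -1.4]
width: 0.0127
grasp_force: 68.5
```

Run:
```python
from h import *
go([.45,-.091,.13],-1)
im=snap("wrist","w3.png");snap("scene","s3.png");snap("side","d3.png")
cv2.imwrite('pics/w3b.png',cv2.resize(im[:,:,::-1],(800,500),interpolation=cv2.INTER_CUBIC))
```

```text
t 5.35 pos [ 0.4456 -0.0904  0.1293] dp [-0.44 -0.06 -0.07] spin 0.07 w 0.0127 F [-0.5 -0.7 -1.4]
```

View pics/w3b.png

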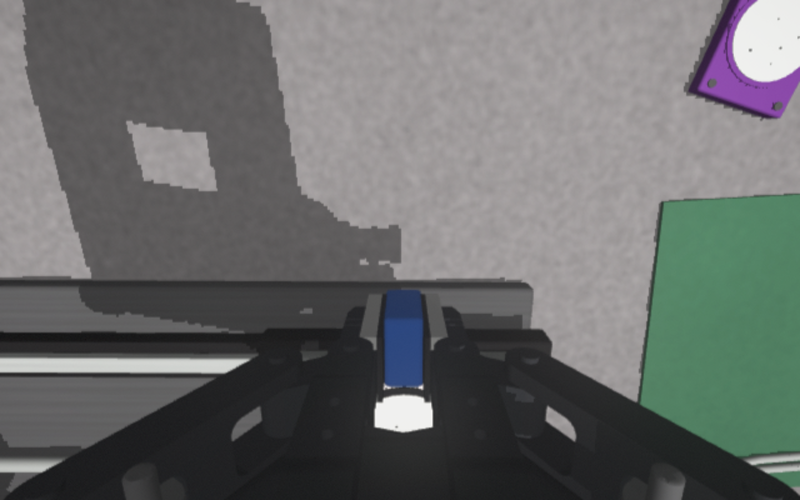

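The tab is still held level, centred at (404,340), over the carrier's rear edge, which spans columns 262 to 549 with its middle at about 405. The gripper hides the rails, so I rectify the starting scene and side pictures to the rail-top plane.

Run:
```python
from h import *
x0,x1,y0,y1,Z,m=.48,.72,-.19,0.0,.077,.0005
W,H=int((y1-y0)/m),int((x1-x0)/m)   # cols: y from + (left) to -, rows: x from far (top) to near
g=np.zeros((H,W,3))
Y,X=np.meshgrid(y1-np.arange(W)*m,x1-np.arange(H)*m)
out=[]
for n in("scene","side"):
    c=env.calibration(n);E=np.array(c["extrinsics"]);im=cv2.imread(f'pics/{n}0.png')
    q=np.einsum('ij,hwj->hwi',E[:3,:3],np.stack([X,Y,0*X+Z],-1))+E[:3,3]
    r=cv2.remap(im,(c["cx"]+c["fx"]*q[...,0]/q[...,2]).astype('f4'),(c["cy"]+c["fy"]*q[...,1]/q[...,2]).astype('f4'),cv2.INTER_CUBIC)
    out.append(r);gr=cv2.GaussianBlur(cv2.cvtColor(r,cv2.COLOR_BGR2GRAY),(3,3),0)
    for x in(.55,.56,.57,.58,.59,.60,.61):
        p=gr[int((x1-x)/m)];b=p>185;e=np.flatnonzero(np.diff(b.astype(int)));print(n,x,[round(float(y1-k*m),4) for k in e])
cv2.imwrite('pics/rect.png',np.hstack(out))
```

```text
scene 0.55 [-0.0545, -0.0635, -0.121, -0.1305]
scene 0.56 [-0.0545, -0.064, -0.1215, -0.1305]
scene 0.57 [-0.0545, -0.0645, -0.1205, -0.13]
scene 0.58 [-0.0555, -0.065, -0.121, -0.131]
scene 0.59 [-0.0555, -0.0645, -0.0785, -0.0985, -0.122, -0.1305]
scene 0.6 [-0.0395, -0.0485, -0.056, -0.0655, -0.068, -0.109, -0.121, -0.131, -0.1525, -0.1605]
scene 0.61 [-0.0645, -0.111, -0.122, -0.1315]
side 0.55 [-0.0535, -0.0635, -0.12, -0.129]
side 0.56 [-0.054, -0.0635, -0.12, -0.1295]
side 0.57 [-0.0545, -0.064, -0.1205, -0.1295]
side 0.58 [-0.0545, -0.064, -0.0805, -0.112, -0.121, -0.13]
side 0.59 [-0.055, -0.064, -0.074, -0.13]
side 0.6 [-0.028, -0.0365, -0.055, -0.0645, -0.0725, -0.13, -0.139, -0.15]
side 0.61 [-0.0275, -0.0375, -0.056, -0.064, -0.076, -0.1165, -0.1215, -0.1305, -0.1395, -0.1505]
```

View pics/rect.png

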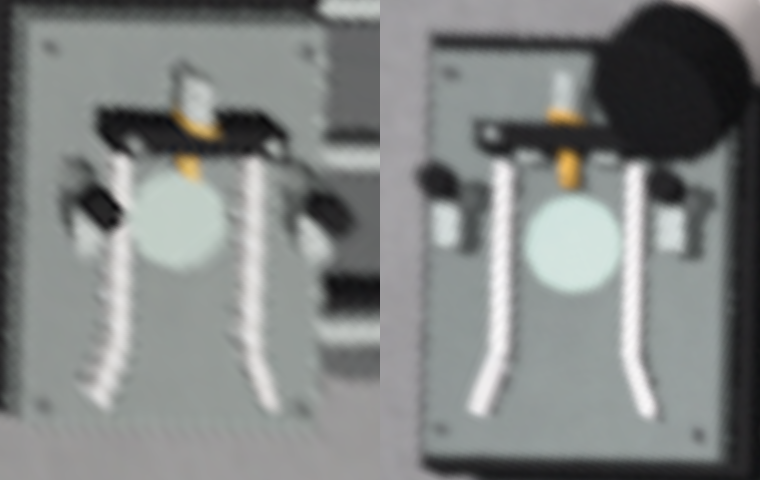

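The rectified picture shows both rails cleanly. The scene and side views agree on the centre line, y ≈ -0.0923 at x = 0.57 with yaw ≈ -1.2°. The flare tips are at x ≈ 0.515 and the stop pads at ≈ 0.641. Next I lower into the flare mouth, with the underside 2 mm above the floor.

Call:
{"fn": "carry_out", "kwargs": {
  "dp": [
    [-0.5,0.05,1],
    [-0.5,0.05,2.2],
    [-0.5,0.05,3.3],
    [-0.5,0.05,4.1],
    [-0.5,0.05,4.5],
    [-0.5,0.05,4.5],
    [-0.5,0.05,4.5]
  ],
  "spin": [0.3,0.3,0.3,0.3,0.3,0.3,0.3]
}}

```text
time_s: 6.2
ee_pos: [0.4507, -0.0911, 0.0843]
tcp_rot: [[-1.0, 0.023, -0.0], [0.023, 1.0, -0.0], [0.0, -0.0, -1.0]]
wrist_force: [-0.3, 0.4, -0.6]
width: 0.0128
grasp_force: 68.6
```

Run:
```python
from h import *
go([.4504,-.0899,.084],-1.2)
ims=[]
x0,x1,y0,y1,Z,m=.42,.68,-.19,0.0,.077,.0005
W,H=int((y1-y0)/m),int((x1-x0)/m)
Y,X=np.meshgrid(y1-np.arange(W)*m,x1-np.arange(H)*m)
for n in("scene","side"):
    im=snap(n,n+'4.png')[...,::-1];c=env.calibration(n);E=np.array(c["extrinsics"])
    q=np.einsum('ij,hwj->hwi',E[:3,:3],np.stack([X,Y,0*X+Z],-1))+E[:3,3]
    ims.append(cv2.remap(np.ascontiguousarray(im),(c["cx"]+c["fx"]*q[...,0]/q[...,2]).astype('f4'),(c["cy"]+c["fy"]*q[...,1]/q[...,2]).astype('f4'),cv2.INTER_CUBIC))
cv2.imwrite('pics/rect4.png',np.hstack(ims))
```

```text
t 6.2 pos [ 0.4507 -0.0911  0.0843] dp [0.03 0.12 0.03] spin -0.11 w 0.0128 F [-0.3  0.4 -0.6]
```

View pics/rect4.png

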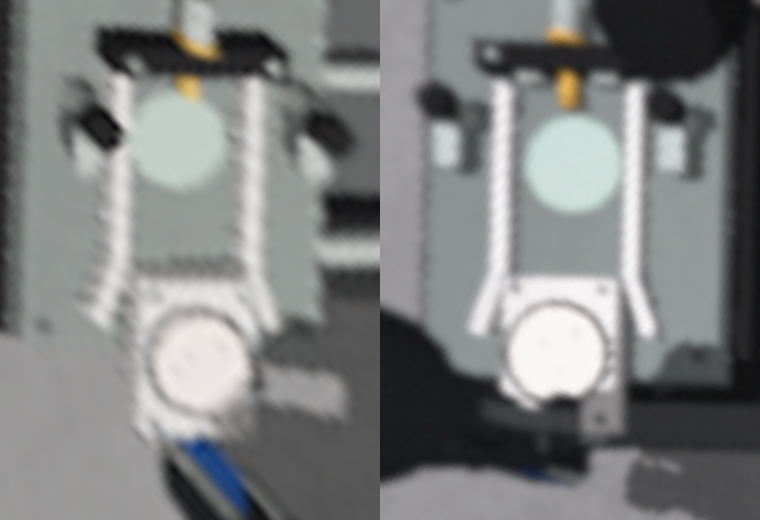

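The held holder's nose is in the flare mouth, about 1 mm to the -y side (scene nose centre (192,280), side (561,285)). I shift +1 mm in y and advance gently while watching the side force.

Call:
{"fn": "carry_out", "kwargs": {
  "dp": [
    [0,0.1,0],
    [-0.2,0.1,0],
    [-0.5,0.1,0],
    [-0.8,0.1,0],
    [-1.2,0.1,0],
    [-1.6,0.1,0],
    [-2.0,0.1,0],
    [-2.0,0.1,0]
  ],
  "spin": [0,0,0,0,0,0,0,0]
}}

```text
time_s: 7.1
ee_pos: [0.4714, -0.0905, 0.0843]
tcp_rot: [[-1.0, 0.023, 0.001], [0.023, 1.0, -0.0], [-0.001, -0.0, -1.0]]
wrist_force: [-0.1, 0.5, -0.8]
width: 0.0126
grasp_force: 68.6
```

Call:
{"fn": "carry_out", "kwargs": {
  "dp": [
    [0,0,0],
    [0,0,0]
  ],
  "spin": [0,0]
}}

```text
time_s: 7.3
ee_pos: [0.4704, -0.0904, 0.0842]
tcp_rot: [[-1.0, 0.023, -0.0], [0.023, 1.0, 0.0], [0.0, 0.0, -1.0]]
wrist_force: [0.7, -0.5, -0.4]
width: 0.013
grasp_force: 68.6
```

Call:
{"fn": "carry_out", "kwargs": {
  "dp": [
    [-0.5,0,0],
    [-1,0,0],
    [-1.6,0,0],
    [-2.2,0,0],
    [-2.8,0,0],
    [-3.4,0,0],
    [-4.0,0,0],
    [-4.5,0,0],
    [-4.5,0,0],
    [-4.5,0,0]
  ],
  "spin": [0,0,0,0,0,0,0,0,0,0]
}}

```text
time_s: 8.3
ee_pos: [0.5155, -0.0914, 0.0842]
tcp_rot: [[-1.0, 0.023, -0.0], [0.023, 1.0, 0.0], [0.0, 0.0, -1.0]]
wrist_force: [-0.0, -0.8, -1.2]
width: 0.0128
grasp_force: 68.6
```

Call:
{"fn": "carry_out", "kwargs": {
  "dp": [
    [0,0,0.05],
    [0,0,0.1],
    [0,0,0.15],
    [0,0,0.2],
    [0,0,0.2],
    [0,0,0.2]
  ],
  "spin": [0,0,0,0,0,0]
}}

```text
time_s: 8.9
ee_pos: [0.5156, -0.0915, 0.0823]
tcp_rot: [[-1.0, 0.023, -0.0], [0.023, 1.0, -0.0], [0.0, -0.0, -1.0]]
wrist_force: [0.2, 0.3, -0.8]
width: 0.0129
grasp_force: 68.7
```

Call:
{"fn": "carry_out", "kwargs": {
  "dp": [
    [0,0,0.03],
    [0,0,0.05],
    [0,0,0.07],
    [0,0,0.07]
  ],
  "spin": [0,0,0,0]
}}

```text
time_s: 9.3
ee_pos: [0.5157, -0.0915, 0.0821]
tcp_rot: [[-1.0, 0.023, 0.0], [0.023, 1.0, -0.0], [-0.0, -0.0, -1.0]]
wrist_force: [-2.5, -0.4, 7.4]
width: 0.0124
grasp_force: 69.9
```

Call:
{"fn": "carry_out", "kwargs": {
  "dp": [
    [-0.3,0,-0.02],
    [-0.7,0,-0.02],
    [-1.1,0,-0.02],
    [-1.5,0,-0.02],
    [-1.9,0,-0.02],
    [-2.2,0,-0.02],
    [-2.5,0,-0.02],
    [-2.7,0,-0.02],
    [-2.8,0,-0.02],
    [-2.8,0,-0.02]
  ],
  "spin": [0,0,0,0,0,0,0,0,0,0]
}}

```text
time_s: 10.3
ee_pos: [0.5386, -0.0919, 0.0821]
tcp_rot: [[-1.0, 0.022, -0.01], [0.022, 1.0, 0.001], [0.01, 0.0, -1.0]]
wrist_force: [-22.5, -0.6, 25.2]
width: 0.0128
grasp_force: 72.6
```

Call:
{"fn": "carry_out", "kwargs": {
  "dp": [
    [0,0,-0.03],
    [0,0,-0.06],
    [0,0,-0.06],
    [0,0,-0.06]
  ],
  "spin": [0,0,0,0]
}}

```text
time_s: 10.7
ee_pos: [0.5407, -0.0919, 0.0821]
tcp_rot: [[-1.0, 0.023, -0.006], [0.023, 1.0, 0.001], [0.006, 0.0, -1.0]]
wrist_force: [-11.5, 0.2, 9.7]
width: 0.0129
grasp_force: 70.1
```

Run:
```python
from h import *
s=env.sense();print(np.round(s["ee_pos"],4),np.round(s["wrist_force"],1),np.round(s["moment"],2),np.round(s["tcp_rot"],4).tolist())
for n in("scene","side"):
    im=snap(n,n+'5.png');print(n,[(np.round(r["at"],1).tolist(),round(r["confidence"],2)) for q in("plunger_tip","stop_bar","blue_holder") for r in env.look_for(q,n)[:2]])
```

```text
[ 0.5407 -0.0919  0.0821] [-11.5   0.2   9.7] [-0.04  1.46  0.02] [[-0.9997, 0.0227, -0.0057], [0.0227, 0.9997, 0.0006], [0.0057, 0.0005, -1.0]]
scene [([183.7, 211.4], 0.73), ([218.9, 262.5], 0.74), ([279.1, 473.6], 0.87), ([212.0, 390.0], 0.62)]
side [([304.4, 435.5], 0.97), ([251.3, 367.2], 0.87), ([149.1, 238.2], 0.75)]
```

Call:
{"fn": "carry_out", "kwargs": {
  "dp": [
    [0,0,-0.03],
    [-0.1,0,-0.04],
    [-0.2,0,-0.05],
    [-0.3,0,-0.05],
    [-0.4,0,-0.06],
    [-0.4,0,-0.06],
    [-0.4,0,-0.06]
  ],
  "spin": [0,0,0,0,0,0,0]
}}

```text
time_s: 11.8
ee_pos: [0.5444, -0.092, 0.0823]
tcp_rot: [[-1.0, 0.023, -0.006], [0.023, 1.0, 0.001], [0.006, 0.001, -1.0]]
wrist_force: [-10.5, -1.6, 5.0]
width: 0.0124
grasp_force: 69.6
```

Call:
{"fn": "carry_out", "kwargs": {
  "dp": [
    [-0.1,0,-0.01],
    [-0.2,0,-0.01],
    [-0.3,0,-0.02],
    [-0.4,0,-0.02],
    [-0.4,0,-0.02],
    [-0.4,0,-0.02]
  ],
  "spin": [0,0,0,0,0,0]
}}

```text
time_s: 12.4
ee_pos: [0.5476, -0.092, 0.0823]
tcp_rot: [[-1.0, 0.023, -0.008], [0.023, 1.0, 0.001], [0.008, 0.001, -1.0]]
wrist_force: [-13.4, -1.1, 5.2]
width: 0.0125
grasp_force: 69.7
```

Call:
{"fn": "carry_out", "kwargs": {
  "dp": [
    [-0.1,0,0],
    [-0.2,0,-0.01],
    [-0.2,0,-0.01],
    [-0.2,0,-0.01]
  ],
  "spin": [0,0,0,0]
}}

```text
time_s: 12.8
ee_pos: [0.5494, -0.092, 0.0823]
tcp_rot: [[-1.0, 0.023, -0.008], [0.023, 1.0, 0.001], [0.008, 0.001, -1.0]]
wrist_force: [-13.3, -0.8, 5.8]
width: 0.013
grasp_force: 69.8
```

Call:
{"fn": "carry_out", "kwargs": {
  "dp": [
    [-0.1,0,0],
    [-0.2,0,-0.01],
    [-0.2,0,-0.01],
    [-0.2,0,-0.01]
  ],
  "spin": [0,0,0,0]
}}

```text
time_s: 13.2
ee_pos: [0.5498, -0.092, 0.0822]
tcp_rot: [[-1.0, 0.023, -0.011], [0.023, 1.0, 0.001], [0.011, 0.001, -1.0]]
wrist_force: [-18.8, -0.5, 10.5]
width: 0.0126
grasp_force: 70.3
```

Call:
{"fn": "carry_out", "kwargs": {
  "dp": [
    [-0.03,0,-0.02],
    [-0.06,0,-0.03],
    [-0.06,0,-0.03],
    [-0.06,0,-0.03]
  ],
  "spin": [0,0,0,0]
}}

```text
time_s: 13.6
ee_pos: [0.5498, -0.0919, 0.0823]
tcp_rot: [[-1.0, 0.023, -0.013], [0.023, 1.0, 0.001], [0.013, 0.001, -1.0]]
wrist_force: [-19.9, 0.2, 9.9]
width: 0.0127
grasp_force: 70.2
```

Run:
```python
from h import *
s=env.sense();print(np.round(s["ee_pos"],4),np.round(s["wrist_force"],1),np.round(s["moment"],2))
x0,x1,y0,y1,Z,m=.52,.68,-.16,-.02,.077,.00035
W,H=int((y1-y0)/m),int((x1-x0)/m)
Y,X=np.meshgrid(y1-np.arange(W)*m,x1-np.arange(H)*m)
ims=[]
for n in("scene","side"):
    im=snap(n,n+'6.png')[...,::-1];c=env.calibration(n);E=np.array(c["extrinsics"])
    q=np.einsum('ij,hwj->hwi',E[:3,:3],np.stack([X,Y,0*X+Z],-1))+E[:3,3]
    ims.append(cv2.remap(np.ascontiguousarray(im),(c["cx"]+c["fx"]*q[...,0]/q[...,2]).astype('f4'),(c["cy"]+c["fy"]*q[...,1]/q[...,2]).astype('f4'),cv2.INTER_CUBIC))
cv2.imwrite('pics/rect6.png',np.hstack(ims)[:,:800])
```

```text
[ 0.5498 -0.0919  0.0823] [-19.9   0.2   9.9] [-0.15  2.69 -0.14]
```

View pics/rect6.png

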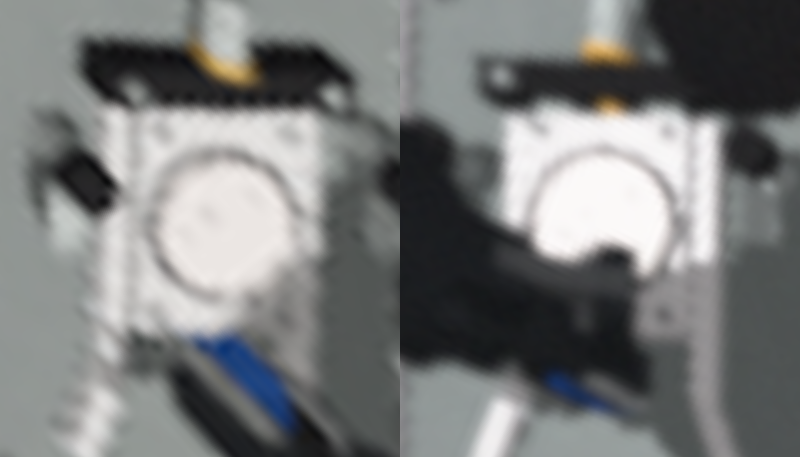

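The holder lies between the rails with its leading edge on the stop bar, at (220,108) in the left view and (600,110) in the right. It has not moved with the extra push, so it is on a hard stop. The yaw moment of -0.14 N m suggests the -y pad carries more load, so I trim the yaw a little.

Call:
{"fn": "carry_out", "kwargs": {
  "dp": [
    [0,0,-0.02],
    [0,0,-0.03],
    [0,0,-0.03],
    [0,0,-0.03]
  ],
  "spin": [0.15,0.3,0.3,0.3]
}}

```text
time_s: 14.1
ee_pos: [0.5499, -0.0918, 0.0825]
tcp_rot: [[-1.0, 0.028, -0.013], [0.028, 1.0, 0.001], [0.013, 0.001, -1.0]]
wrist_force: [-19.9, -0.3, 7.9]
width: 0.0129
grasp_force: 69.9
```

```bash
python3 -c "
from h import *
s=env.sense();print(np.round(s['ee_pos'],4),np.round(s['wrist_force'],1),np.round(s['moment'],2),np.round(s['tcp_rot'],4).tolist())"
```

```text
[ 0.5499 -0.0918  0.0825] [-19.9  -0.3   7.9] [0.01 2.64 0.02] [[-0.9995, 0.0276, -0.0125], [0.0276, 0.9996, 0.0014], [0.0125, 0.001, -0.9999]]
```

Call:
{"fn": "carry_out", "kwargs": {
  "dp": [
    [0,0,0.03],
    [0,0,0.05],
    [0,0,0.05],
    [0,0,0.05]
  ],
  "spin": [0,0,0,0]
}}

```text
time_s: 14.5
ee_pos: [0.5499, -0.0918, 0.0822]
tcp_rot: [[-1.0, 0.028, -0.013], [0.028, 1.0, 0.001], [0.013, 0.001, -1.0]]
wrist_force: [-20.4, 0.3, 11.1]
width: 0.0128
grasp_force: 70.4
```

```bash
python3 -c "
from h import *
s=env.sense();print(np.round(s['ee_pos'],5),np.round(s['wrist_force'],1),np.round(s['moment'],2),np.round(s['tcp_rot'],4).tolist())"
```

```text
[ 0.54986 -0.09185  0.08221] [-20.4   0.3  11.1] [0.11 2.63 0.07] [[-0.9995, 0.0277, -0.0125], [0.0276, 0.9996, 0.0014], [0.0125, 0.001, -0.9999]]
```

Call:
{"fn": "carry_out", "kwargs": {
  "dp": [
    [0,0,0],
    [0,0,0],
    [0,0,0],
    [0,0,0],
    [0,0,0],
    [0,0,0]
  ],
  "spin": [-0.08,-0.08,-0.08,-0.08,-0.08,-0.08]
}}

```text
time_s: 15.1
ee_pos: [0.5499, -0.0918, 0.0822]
tcp_rot: [[-1.0, 0.026, -0.013], [0.026, 1.0, 0.001], [0.013, 0.001, -1.0]]
wrist_force: [-20.1, -0.0, 11.0]
width: 0.0127
grasp_force: 70.4
```

```bash
python3 -c "
from h import *
s=env.sense();print(np.round(s['ee_pos'],5),np.round(s['wrist_force'],1),np.round(s['moment'],2))
if -24<s['wrist_force'][0]<-16 and abs(s['moment'][2])<.09: print(env.close_job())"
```

```text
[ 0.54986 -0.09184  0.08219] [-20.1  -0.   11. ] [-0.06  2.72 -0.02]
the job is handed in; nothing more can be done
None
```

The blue holder is between the guide rails, slid in until it came to a hard stop at the stop pads, and is still gripped with a steady push of about 20 N, ready for the clamps. I judged it home from the forces, arm position and camera pictures, as the plunger's travel can't be read directly; the job was handed in at about 15 s of robot time.

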